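# Unlatch the tire lever, slide it out of its slotted holder and stand it in the cup

### The arm

A 7-joint arm with a two-finger parallel gripper is mounted at the origin on the work surface. World frame = base frame: x ahead of the robot, y to its left, z up, the work surface at z = 0. Lengths are in m, angles in rad, forces in N, time in s.
With the tool pointing down it reaches from about 0.425 to 0.95 m from the base axis. Payload 4.7 kg.
Tool frame: the origin (TCP) lies between the finger pads; the fingertips stand 25 mm ahead of it and the grasp point (between the pads) lies 6 mm ahead of it; z points along the fingers, y is the line along which they close (so a half turn about z gives the same grasp; the last joint's range is limited). The gripper opens to 85 mm and grips with 20 to 120 N. Pads are 22 mm wide; open, the fingers measure 114 mm over their backs; the gripper's body (76 mm by 85 mm) begins 54 mm behind the grasp point. The pads swing forward as they close: fully open they stand 13 mm farther back than shut.
Start: joints at [-1.129, 0.469, -0.049, 1.532, 0.024, 1.141, -0.082], TCP at [0.306, 0.602, 0.221] pointing down, gripper open.
Joint ranges: [-2.59, 2.59], [-0.33, 1.99], [-1.39, 1.29], [0.1, 2.45], [-1.04, 4.18], [0.21, 1.99], [-2.66, 2.66]. Speed limits (rad/s): [2.57, 2.57, 3.14, 3.14, 3.14, 3.14, 3.14].

### API

Orientations are given as a 3x3 rotation matrix whose columns are the frame's x, y, z axes.
In Python, from rig import * gives the robot as it stands. Calls block until the motion is done:
- movep(position, orientation): joint-space move of the TCP to a pose.
- move_l(position, attitude=None, feed=0.15, until_force=None): straight line of the TCP; attitude=None keeps the orientation; feed is the mean speed in m/s. With until_force (N) it stops when the force on the tool has changed by that much, and returns True; else False.
- move_joints(angles): joint-space move.
- command_gripper(opening, newtons=None): finger opening in m; newtons is the grip in N (None keeps the last); returns when the fingers have stopped.
- sleep(seconds).
- inverse_kinematics(position, orientation): joint angles nearest the present ones, or None.
- sense(): the state.
- camera(name): name is "scene" or "top" or "wrist"; returns (picture, depth): 480x640x3 uint8, red, green, blue; 480x640 float32, m along the optical axis (not along the pixel's ray), 0 where there is no reading.
- camera_params(name): a dict with "K" (3x3 intrinsics, pixels), "position" and "rotation" of the camera in the world; the wrist camera has in their place "tool_from_camera" (4x4, takes a point from camera to tool coordinates, whose origin is the TCP and whose axes are the flange's). Camera axes: x right, y down, z forward; pixel columns grow to the right and rows downward; lengths in m; the calibration is good to about 2 mm. A picture is of the moment at which its call begins: read the wrist's pose just before it. camera_params takes no time and is no camera call.
A pose or a line that the arm cannot do raises Unreachable and nothing moves.
- finish_job(): hands the job in; it is judged then, once.
The state is a dict: "time_s": time; "joint_pos": joint angles; "qd": joint speeds; "joint_efforts": joint torques, N m; "position": TCP position; "tcp_rot": TCP orientation; "wrist_force": force on the tool from outside, world axes, zero at the start; "ft_torque": the same for the moment, N m; "finger_gap": finger opening in m; "gripper_force": force on a finger pad.
Only numpy, scipy, OpenCV 4.12 (cv2) and the standard library are available. Lean on these libraries where they do the work, as an engineer would, in place of code of your own. Each camera call takes 0.05 s, during which the arm holds its last target. There are 200 camera calls.

### The job

Swing the red latch on the slotted holder fully aside (it only turns inward, towards the blue tire lever) while the lever is still at the inner end. Then slide the upright lever along the slot, its foot under the lips, and out through the open end, and lower it gently, standing foot down, into the grey cup. Leave the latch open and the cup where it stands, and do not disturb the other things on the ledge.

Things in the scene. Friction and masses are not known exactly. Their poses are not given: they have to be found in the camera images.
- holder: Fixed slotted holder, 180 (x) x 70 (y) x 30 mm high, dark steel with bright lips. Origin: centre of its underside, on the ledge. A channel runs along its x: 45 mm wide, z 6 to 24 mm. Lips (z 24 to 30) hang over it, leaving a 22 mm wide slot along y = 0. Open at x = -90 mm; end wall at x = +78 mm. At zero yaw the open end faces the robot (yaw within 0.35 rad).
- slot_mouth (a point): Point in the middle of the slot at the holder's open end, on top of the lips: (-90, 0, 30) mm in the holder's frame.
- tire_lever: Loose blue plastic tire lever, 140 mm tall, about 60 g, upright in the channel. Origin: centre of its foot's underside. Foot 28 (x) x 40 (y) x 12 mm high, caught under the lips (6 mm play upward, 2.5 mm sideways). Starts on the channel floor (6 mm above the ledge) at holder x +35 to +62 mm, y 0, axes along the holder's.
- lever_grip (a point): Point on the lever's axis 105 mm above its origin, where to grip. The stem there is 8 mm thick (lever x) and 16 mm wide (y), straight from z 24 to 115 mm; fingers close best along x, on the wide faces. Above is a thin spoon tip, 18 mm wide, up to z 140 mm, within 5 mm of the stem's mid-plane. Below z 24 mm is a 12 mm square root.
- latch (a joint): Angle in rad of the red latch arm about its upright pivot. 0: straight across the slot near the open end, blocking the stem (starts at 0 to 0.2); a stop prevents turning outward. Grows as the arm turns inward, towards the closed end (clockwise from above), to a stop at 2.1; the slot is clear from 1.45. Light friction (0.03 N m), no spring, stays where left.
- latch_pivot (a point): Pivot axis of the latch arm, on top of the lips: (-70, -26, 30) mm in the holder's frame, fixed to the holder.
- latch_post (a point): Upper end of the red round post at the latch arm's free end: 14 mm in diameter, from z 31 to 85 mm, 52 mm from the pivot axis. In the holder's frame it stands from the pivot in direction (x, y) = (sin a, cos a), a the latch angle. The arm itself is 10 mm wide, at z 32 to 39 mm.
- cup: Loose grey ceramic cup without handle, 85 mm high, outer diameter 76 mm at the foot and 86 mm at the rim, wall 4 mm, 0.4 kg. Origin: centre of its underside. Inner floor 6 mm up, about 68 mm wide inside there.
- spanner: Loose chrome spanner with an open ring end like a bottle opener, 166 x 36 x 8 mm, lying along its x. Origin: centre of underside. Leave alone.
- caliper: Loose steel brake caliper, 80 x 80 x 54 mm. Origin: centre of underside. Leave alone.
- lube: Loose black lube bottle with red cap, 44 mm wide, 110 mm tall, upright. Origin: centre of underside. Leave alone.
- mug: Loose white mug with a handle, 80 mm wide, 90 mm tall, upright. Origin: centre of underside. Leave alone.
- tin: Loose flat round green tin, 70 mm wide, 28 mm high. Origin: centre of underside. Leave alone.
Things that resemble listed ones, but are neither listed nor needed, are in the scene too. There is more than one size of the tire_lever; the job needs the larger. There is more than one size of the holder; the job needs the larger.

How it is judged:
By the outcome, as a careful person would: the job done as asked, in the order asked, and still so for the second after the job is handed in, with the robot touching nothing.
It also fails if it takes over 64 s, if anything falls off the work surface, if the arm or the gripper's body presses on something with over 40 N, if the wrist force passes 120 N, or if a joint passes its speed limit or range.

## Working session

There is one attempt and no reset: what is moved stays moved. The work goes in short steps, each a Python script; the robot and the scene stay as the last script left them, time stands still between calls to the robot, and variables do not carry over. Pictures are saved under pics/ and viewed, at most 10 in all, crops included, and the job is handed in when it is done.

```bash
mkdir -p pics; ls
python3 - <<'E'
from rig import *
import cv2,numpy as np
for n in ("scene","top"):
    p,d=camera(n); cv2.imwrite(f"pics/{n}0.png",p[:,:,::-1]); np.save(f"pics/{n}0d.npy",d)
    c=camera_params(n); print(n,c)
print(camera_params("wrist")); print(sense()["time_s"], sense()["finger_gap"],sense()["tcp_rot"])
E
```

```text
pics
scene {'K': array([[498.36093357,   0.        , 317.16510542],
       [  0.        , 498.36093357, 239.46107235],
       [  0.        ,   0.        ,   1.        ]]), 'position': array([1.20234752, 0.17714251, 0.90222338]), 'rotation': array([[-0.27797493,  0.74520429, -0.60613571],
       [ 0.96057212,  0.21930899, -0.17089402],
       [ 0.00558005, -0.62974132, -0.77678487]])}
top {'K': array([[506.63767913,   0.        , 321.16759886],
       [  0.        , 506.63767913, 247.11432061],
       [  0.        ,   0.        ,   1.        ]]), 'position': array([ 0.42224791, -0.01290352,  1.16612928]), 'rotation': array([[ 2.63454976e-02, -9.91549080e-01,  1.27028882e-01],
       [-9.99645491e-01, -2.66208732e-02, -4.70321737e-04],
       [ 3.84796685e-03, -1.26971459e-01, -9.91898907e-01]])}
{'K': array([[330.42873996,   0.        , 318.00043182],
       [  0.        , 330.42873996, 239.33837687],
       [  0.        ,   0.        ,   1.        ]]), 'tool_from_camera': array([[-1.14567696e-03, -9.52572491e-01, -3.04309606e-01,
         7.80040214e-02],
       [ 9.99999287e-01, -1.19409658e-03, -2.69875896e-05,
         1.95268312e-04],
       [-3.37667426e-04, -3.04309420e-01,  9.52573180e-01,
        -1.53773890e-01],
       [ 0.00000000e+00,  0.00000000e+00,  0.00000000e+00,
         1.00000000e+00]])}
0.1 0.08543134647782676 [[-8.91207260e-01  4.53595689e-01 -7.56281238e-04]
 [ 4.53596314e-01  8.91205762e-01 -1.63490055e-03]
 [-6.75816441e-05 -1.80008162e-03 -9.99998378e-01]]
```

View pics/scene0.png

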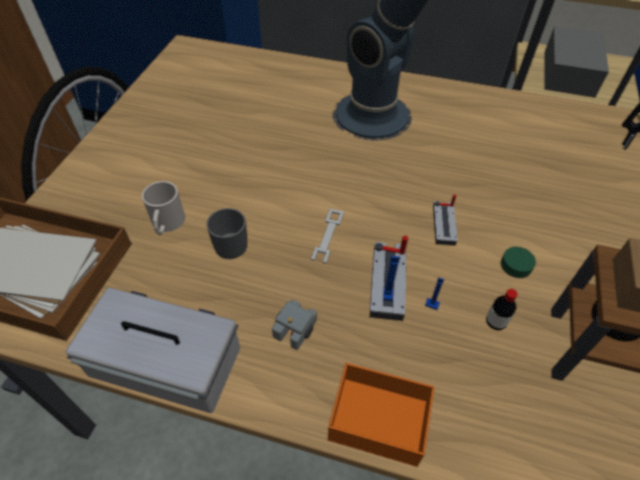

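View pics/top0.png

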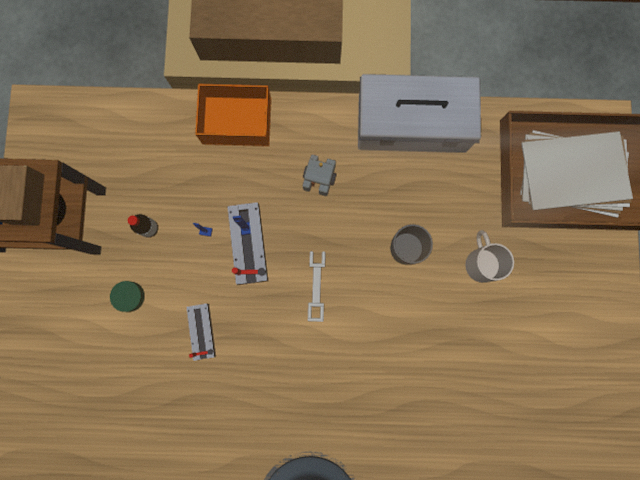

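Top view (x up, y left): the candidates for the holder are the large one at (248,243) and the small one at (201,332). For the lever there is the tall one standing in the large holder, about (243,225), and a small loose one at (203,230). For the cup there is the grey cup at (411,245) and the white mug at (490,262). I choose the large holder with its lever and the grey cup. Next I'll measure them and take a close wrist view.

```bash
cat > h.py <<'E'
from rig import *
import cv2,numpy as np
def pose_w():
    s=sense(); T=np.eye(4);T[:3,:3]=s["tcp_rot"];T[:3,3]=s["position"]
    C=T@camera_params("wrist")["tool_from_camera"]; return C[:3,:3],C[:3,3]
def grab(n):
    if n=="wrist": R,t=pose_w()
    else: c=camera_params(n);R,t=c["rotation"],c["position"]
    p,d=camera(n); return p,d,camera_params(n)["K"],np.array(R),np.array(t)
def cloud(d,K,R,t):
    v,u=np.mgrid[:480,:640]; r=np.stack([(u-K[0,2])/K[0,0],(v-K[1,2])/K[1,1],np.ones_like(d)],-1)
    P=(r*d[...,None])@R.T+t; P[d==0]=np.nan; return P
def ray(uv,z,K,R,t):
    uv=np.atleast_2d(uv).astype(float)
    r=np.c_[(uv-K[[0,1],[2,2]])/K[0,0],np.ones(len(uv))]@R.T
    return t+r*((z-t[2])/r[:,2])[:,None]
def project(P,K,R,t):
    q=(np.atleast_2d(P)-t)@R; return q[:,:2]/q[:,2:]*K[0,0]+K[[0,1],[2,2]]
def down(yaw): # tool y axis along world angle yaw (+pi/2), z down
    c,s=np.cos(yaw),np.sin(yaw); return np.array([[c,s,0],[s,-c,0],[0,0,-1.]])
E
cat > m.py <<'E'
from h import *
import sys
n=sys.argv[1]
p,d,K,R,t=grab(n); P=cloud(d,K,R,t); z=P[...,2]
cv2.imwrite(f"pics/{sys.argv[2]}.png",p[:,:,::-1])
hsv=cv2.cvtColor(p,cv2.COLOR_RGB2HSV)
def rep(nm,m,zz,amin=150):
    k,l,s,c=cv2.connectedComponentsWithStats(m.astype(np.uint8))
    for i in range(1,k):
        if s[i,4]<amin: continue
        q=P[l==i]; v,u=np.where(l==i)
        W=ray(np.c_[u,v],zz,K,R,t)[:,:2] if zz is not None else q[:,:2]
        r=cv2.minAreaRect((W*1000).astype(np.float32))
        print(nm,"px",c[i].round(),"n",s[i,4],"rect mm",np.round(r[0],1),np.round(r[1],1),round(r[2],1),"z",np.nanpercentile(q[:,2],[5,50,95]).round(3))
reg=(abs(P[...,1])<.45)&(P[...,0]>.3)&(P[...,0]<.95)
rep("lips",reg&(z>.02)&(z<.045)&(hsv[...,1]<90),0.03)
rep("red",reg&(hsv[...,1]>150)&((hsv[...,0]<8)|(hsv[...,0]>172))&(hsv[...,2]>60),None,20)
rep("blue",reg&(hsv[...,1]>120)&(abs(hsv[...,0].astype(int)-115)<12),None,20)
rep("tall",reg&(z>.075)&(z<.1),0.085,100)
E
python3 m.py top top1
python3 - <<'E'
from h import *
d=np.load('pics/top0d.npy');c=camera_params("top");P=cloud(d,c["K"],c["rotation"],c["position"])
print(np.nanmedian(P[300:400,400:600,2]))
for u,v in [(411,245),(490,262),(248,243),(201,332),(243,225),(203,230),(145,225),(317,285)]: print(u,v,P[v,u].round(3))
E
```

```text
lips px [413. 148.] n 389 rect mm [ 806.7 -221.3] [258.   13.9] 88.9 z [0.021 0.032 0.044]
lips px [248. 239.] n 1535 rect mm [573.2 154.5] [180.   70.5] 9.1 z [0.026 0.029 0.034]
lips px [126. 296.] n 616 rect mm [446.2 417.8] [62.8 67.2] 88.9 z [0.023 0.027 0.031]
red px [133. 220.] n 88 rect mm [605.1 388.6] [23.2 20.7] 59.8 z [0.101 0.109 0.112]
red px [244. 271.] n 109 rect mm [505.9 152.2] [10.8 48.3] 1.5 z [0.035 0.039 0.086]
red px [198. 354.] n 51 rect mm [323.5 255.4] [ 6.3 46. ] 11.2 z [0.013 0.027 0.056]
blue px [206. 231.] n 59 rect mm [600.4 256.6] [26.8 17.5] 86.8 z [0.004 0.008 0.016]
blue px [245. 231.] n 41 rect mm [600.5 162.3] [18.8 11.8] 89.9 z [0.014 0.018 0.03 ]
tall px [408. 140.] n 345 rect mm [ 802.2 -197.5] [222.5  34.8] 81.3 z [0.077 0.088 0.099]
tall px [140. 224.] n 113 rect mm [600.9 380. ] [29.  32.7] 65.4 z [0.076 0.08  0.096]
tall px [413. 243.] n 287 rect mm [ 573. -210.] [82.6 84.5] 1.5 z [0.077 0.084 0.088]
tall px [494. 260.] n 389 rect mm [ 539.2 -386.4] [81.3 82.9] 63.3 z [0.076 0.088 0.092]
-5.509594166230869e-05
411 245 [ 0.581 -0.221  0.006]
490 262 [ 0.547 -0.403  0.006]
248 243 [0.576 0.156 0.003]
201 332 [0.37  0.254 0.002]
243 225 [0.606 0.158 0.078]
203 230 [0.597 0.252 0.045]
145 225 [0.601 0.373 0.073]
317 285 [ 0.483 -0.006  0.003]
```

```bash
python3 - <<'E'
from h import *
h=np.radians(9.1)
A=down(h+np.pi/2); c=np.array([.573,.1545,0])
movep(c+A[:,0]*.035+[0,0,.24],A)
print(sense()["joint_pos"],sense()["time_s"],sense()["wrist_force"])
E
python3 m.py wrist w1
```

```text
[-0.63062037  0.3315028   0.30486164  1.71530455 -0.1101875   1.11177995
 -0.13010219] 1.925 [-0.55171765  0.23431142  0.52168356]
lips px [381.  26.] n 375 rect mm [598.7 377.1] [19.3 42.4] 66.5 z [0.021 0.033 0.044]
lips px [152. 117.] n 3060 rect mm [376.5 256.4] [117.8  45.5] 10.6 z [0.02  0.021 0.023]
lips px [336. 222.] n 4206 rect mm [573.4 159.6] [179.8  72. ] 9.2 z [0.026 0.031 0.032]
lips px [297. 254.] n 2096 rect mm [551.2 133.5] [128.6  29.7] 11.3 z [0.029 0.031 0.041]
lips px [408. 349.] n 311 rect mm [711.8  25.4] [20.7 36.8] 32.6 z [0.022 0.038 0.041]
lips px [396. 372.] n 419 rect mm [703.1 -11.5] [33.8 29.8] 75.2 z [0.022 0.037 0.041]
lips px [505. 438.] n 288 rect mm [887.1 -96. ] [21.7 46.6] 89.9 z [0.028 0.037 0.044]
red px [ 90. 106.] n 411 rect mm [317.5 251.2] [24.1 33.4] 7.0 z [0.025 0.031 0.058]
red px [258. 229.] n 521 rect mm [498.8 155.4] [52.1 27.6] 88.1 z [0.038 0.055 0.086]
blue px [359. 150.] n 519 rect mm [600.4 259.5] [27.1 18.3] 81.9 z [0.008 0.01  0.1  ]
blue px [354. 250.] n 844 rect mm [608.8 161.8] [29.3 23.3] 15.1 z [0.018 0.084 0.147]
tall px [403.   5.] n 390 rect mm [605.2 374.8] [31.1  9.6] 9.2 z [0.075 0.079 0.084]
tall px [367. 153.] n 110 rect mm [600.7 258.5] [ 8.5 14. ] 7.5 z [0.079 0.091 0.099]
tall px [254. 225.] n 186 rect mm [507.1 175.7] [15.2 12.9] 53.3 z [0.078 0.085 0.086]
tall px [355. 249.] n 106 rect mm [609.4 164.3] [ 9.9 23.2] 11.0 z [0.077 0.088 0.099]
tall px [507. 471.] n 919 rect mm [858.6 -92.1] [81.1 29.5] 0.9 z [0.076 0.088 0.099]
```

View pics/w1.png

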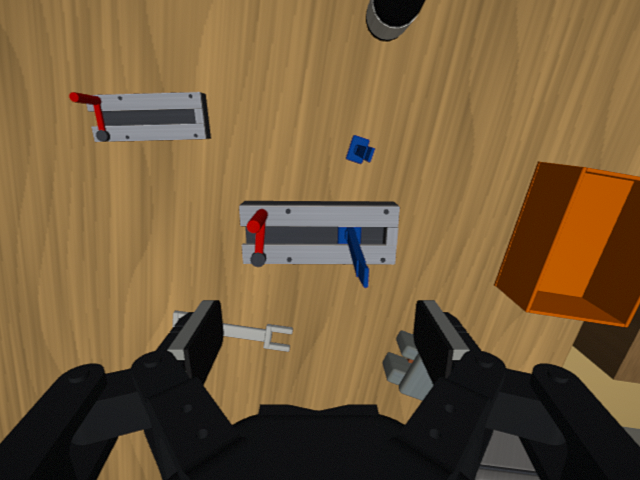

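The wrist view confirms the choice: the large holder is centred near (318,233), with the red latch pivot at (259,259), the post top near (257,217) and the tall lever at (354,245). The small copies are at (150,115) and (360,150). I'll refine the poses of the post, lever and holder.

```bash
cat > loc.py <<'E'
from h import *
def locate(n="wrist",name=None):
    p,d,K,R,t=grab(n); P=cloud(d,K,R,t); z=P[...,2]
    if name: cv2.imwrite(f"pics/{name}.png",p[:,:,::-1])
    hsv=cv2.cvtColor(p,cv2.COLOR_RGB2HSV)
    near=np.hypot(P[...,0]-.573,P[...,1]-.1545)<.125
    q=P[near&(z>.0275)&(z<.034)&(hsv[...,1]<90)&(P[...,1]<.23)]
    r=cv2.minAreaRect((q[:,:2]*1000).astype(np.float32)); print("holder",np.round(r,2) if 0 else r,q[:,2].mean())
    red=near&(hsv[...,1]>150)&((hsv[...,0]<8)|(hsv[...,0]>172))
    q=P[red&(z>.082)&(z<.09)]; print("post top",np.nanmean(q,0),len(q), (q.max(0)+q.min(0))/2)
    q=P[red&(z>.032)&(z<.0415)]; print("arm", np.nanmean(q,0), cv2.fitLine(q[:,:2].astype(np.float32),2,0,0,0).ravel())
    b=near&(hsv[...,1]>120)&(abs(hsv[...,0].astype(int)-115)<12)
    for lo,hi in((.012,.02),(.04,.07),(.07,.1),(.1,.125),(.125,.15)):
        q=P[b&(z>lo)&(z<hi)]; print("blue",lo,len(q),np.nanmean(q,0).round(4),q.min(0).round(4),q.max(0).round(4))
E
python3 -c "
from loc import *
locate()"; python3 -c "
from loc import *
locate('top')"
```

```text
holder ((573.4747924804688, 158.989013671875), (179.9508056640625, 70.65679168701172), 8.703241348266602) 0.030589434557445245
post top [0.50647471 0.17480044 0.0853366 ] 154 [0.50632647 0.17448927 0.08488555]
arm [0.50782611 0.14657789 0.03946936] [0.03159041 0.9995009  0.5078261  0.1465779 ]
blue 0.012 220 [0.6057 0.1707 0.018 ] [0.5945 0.1488 0.0124] [0.624  0.265  0.0199]
blue 0.04 136 [0.604  0.2    0.0557] [0.5975 0.1585 0.0407] [0.6118 0.265  0.0698]
blue 0.07 217 [0.6032 0.2126 0.0868] [0.5977 0.1588 0.0701] [0.6119 0.265  0.0998]
blue 0.1 139 [0.6053 0.1892 0.1105] [0.6004 0.159  0.1001] [0.6104 0.2646 0.1249]
blue 0.125 247 [0.6083 0.1664 0.1388] [0.6044 0.1573 0.125 ] [0.613  0.1739 0.1487]
holder ((573.2376098632812, 154.90235900878906), (180.74900817871094, 70.12468719482422), 8.961512565612793) 0.029968585841702963
post top [0.5060048  0.17016513 0.08427836] 26 [0.50533362 0.1706897  0.08489575]
arm [0.50768706 0.14646871 0.03790412] [ 0.02875106 -0.9995866   0.5076871   0.14646871]
blue 0.012 31 [0.6026 0.1617 0.0164] [0.5947 0.1529 0.0129] [0.623  0.1718 0.0185]
blue 0.04 3 [0.6094 0.1577 0.0557] [0.6037 0.1528 0.0481] [0.6128 0.1667 0.0696]loc.py:14: RuntimeWarning: Mean of empty slice
  q=P[b&(z>lo)&(z<hi)]; print("blue",lo,len(q),np.nanmean(q,0).round(4),q.min(0).round(4),q.max(0).round(4))
Traceback (most recent call last):
  File "loc.py", line 14, in locate
    q=P[b&(z>lo)&(z<hi)]; print("blue",lo,len(q),np.nanmean(q,0).round(4),q.min(0).round(4),q.max(0).round(4))
                                                                          ~~~~~^^^
ValueError: zero-size array to reduction operation minimum which has no identity
```

```bash
sed -i 's/len(q),np.nanmean/len(q),len(q) and np.nanmean/; s/,q.min(0).round(4),q.max(0).round(4))/)/' loc.py
python3 - <<'E'
from loc import *
h=np.radians(8.95)
c=np.array([.573,.157,0])
for dy in (-1.5,):
    A=down(h+np.pi/2+dy)
    movep(c+A[:,0]*.035+[0,0,.24],A)
    print(dy,sense()["joint_pos"][6],sense()["time_s"]); locate()
print("scene");locate("scene")
E
```

```text
-1.5 -1.4386920768542757 3.2667
holder ((572.9384765625, 158.5507354736328), (180.12149047851562, 69.61792755126953), 8.918015480041504) 0.03076494864628018
post top [0.50713366 0.17415123 0.08534023] 123 [0.50676249 0.17431667 0.08462908]
arm [0.50841781 0.15085155 0.03917757] [0.01408729 0.99990076 0.5084178  0.15085155]
blue 0.012 236 [0.6138 0.1768 0.018 ]
blue 0.04 187 [0.608  0.2108 0.0556]
blue 0.07 226 [0.6078 0.2117 0.0854]
blue 0.1 149 [0.6104 0.1866 0.1102]
blue 0.125 248 [0.6115 0.165  0.1394]
scene
holder ((573.8230590820312, 158.970458984375), (182.74221801757812, 69.72308349609375), 9.793469429016113) 0.030131309561303325
post top [0.50751936 0.17439638 0.08461095] 21 [0.50852733 0.1745391  0.08488151]
arm [0.50820567 0.15111938 0.03802065] [ 0.03470709 -0.9993975   0.50820565  0.15111938]
blue 0.012 66 [0.6147 0.1869 0.0168]
blue 0.04 76 [0.6097 0.1917 0.0553]
blue 0.07 85 [0.609  0.195  0.0849]
blue 0.1 52 [0.6125 0.1637 0.1131]
blue 0.125 61 [0.6117 0.1637 0.1367]
```

```bash
cat >> h.py <<'E'
H=np.radians(8.95); HC=np.array([.5732,.1588,0.]); RH=np.array([[np.cos(H),-np.sin(H),0],[np.sin(H),np.cos(H),0],[0,0,1]])
def hw(x,y,z): return HC+RH@np.array([x,y,z])/1000
def st(): s=sense(); print("t",round(s["time_s"],2),"p",np.round(s["position"],4),"F",np.round(s["wrist_force"],1),"gap",round(s["finger_gap"],4),"gf",s["gripper_force"],"j7",round(s["joint_pos"][6],2))
E
python3 - <<'E'
from h import *
post=lambda a,z: hw(-70+52*np.sin(a),-26+52*np.cos(a),z)
att=lambda a: down(H-a+np.pi/2)
# clearance of gripper body box to the lever (holder frame, mm)
L=np.array([[x,y] for x in(32,42) for y in np.linspace(-9,9,7)])
for hx,hy in((38,42.5),(42.5,38)):
    print(min(max(abs((L-[-70+52*np.sin(a),-26+52*np.cos(a)])@[np.sin(a),np.cos(a)]-0).__sub__(hx).__getitem__(i),
      (abs((L-[-70+52*np.sin(a),-26+52*np.cos(a)])@[np.cos(a),-np.sin(a)])-hy)[i]) for a in np.linspace(.1,2.15,40) for i in range(len(L))))
a0=.128
command_gripper(.034,20)
movep(post(a0,200),att(a0)); move_l(post(a0,100)); st()
move_l(post(a0,75),feed=.08,until_force=4); command_gripper(.021,20); st()
for a in np.linspace(a0,1.95,8)[1:]:
    r=move_l(post(a,75),att(a),feed=.08,until_force=8); st()
    if r: print("stopped",a); break
else:
    print(move_l(post(2.15,75),att(2.15),feed=.03,until_force=5)); st()
E
```

```text
3.406498019545303
1.6677097055594885
t 5.8 p [0.5074 0.1744 0.1006] F [-0.4  0.4  0.2] gap 0.0339 gf 0.0 j7 -0.23
t 6.54 p [0.5069 0.1743 0.0754] F [0.9 0.  0.1] gap 0.021 gf 0.0 j7 -0.22
t 6.95 p [0.5199 0.1729 0.075 ] F [0.2 1.  0.5] gap 0.021 gf 0.0 j7 -0.42
t 7.36 p [0.5321 0.1682 0.0749] F [ 0.1 -0.6 -0.5] gap 0.0207 gf 0.0 j7 -0.62
t 7.77 p [0.543  0.1604 0.0748] F [-0.3 -0.7  0.4] gap 0.0209 gf 0.0 j7 -0.81
t 8.18 p [0.5517 0.1502 0.0749] F [ 0.5 -0.2 -0.9] gap 0.0208 gf 0.0 j7 -1.0
t 8.58 p [0.5574 0.1381 0.0749] F [-0.   0.7 -0. ] gap 0.0214 gf 0.0 j7 -1.19
t 8.99 p [0.5598 0.1248 0.0749] F [0.1 0.3 0.4] gap 0.0208 gf 0.0 j7 -1.38
t 9.4 p [0.5587 0.1115 0.0749] F [ 0.8 -0.2  0.6] gap 0.0209 gf 0.0 j7 -1.57
False
t 9.9 p [0.5556 0.1015 0.075 ] F [ 0.1  0.3 -0. ] gap 0.0208 gf 0.0 j7 -1.71
```

Run:
```python
from loc import *
p=sense()["position"]; move_l([p[0],p[1],.1],feed=.1); move_l([p[0],p[1],.24])
command_gripper(.06,20)
A=down(H+np.pi/2)
movep(hw(15,0,250)+A[:,0]*.035,A); st(); locate("wrist","w2")
p,d=camera("wrist"); cv2.imwrite("pics/w2c.png",cv2.resize(p[170:310,200:420,::-1],None,fx=3,fy=3))
```

```text
t 13.43 p [0.5825 0.1953 0.2499] F [-0.5 -0.3  0.1] gap 0.0598 gf 0.0 j7 -0.08
holder ((573.2982788085938, 159.07623291015625), (180.37550354003906, 69.69125366210938), 8.860373497009277) 0.030585166712257646
post top [0.50674375 0.17488097 0.08538429] 147 [0.50625283 0.17453294 0.08485553]
arm [0.50789505 0.14799217 0.03941443] [0.02758971 0.9996193  0.50789505 0.14799216]
blue 0.012 210 [0.6073 0.1681 0.0182]
blue 0.04 95 [0.6047 0.1982 0.0558]
blue 0.07 169 [0.6034 0.2137 0.0872]
blue 0.1 109 [0.6056 0.193  0.11  ]
blue 0.125 208 [0.6085 0.1667 0.1393]
```

View pics/w2c.png

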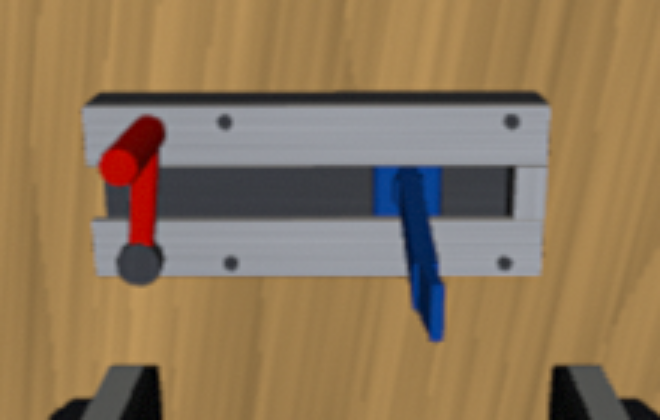

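The zoomed crop shows the latch still at its start: post top at about (120,165) in the crop, arm across the slot. The lever is untouched at (405,190). The sweep missed the post, so I'll go back down and look at the fingers around it before moving again.

Run:
```python
from h import *
a=.128; P=lambda z: hw(-70+52*np.sin(a),-26+52*np.cos(a),z)
command_gripper(.034,20)
movep(P(200),down(H-a+np.pi/2)); move_l(P(75),feed=.12,until_force=4); st()
p,_=camera("scene"); w,_=camera("wrist")
im=np.hstack([cv2.resize(p[190:330,330:470],(560,560)),cv2.resize(w[150:480,170:470],(240,264)).repeat(1,0) if 0 else np.zeros((560,0,3),np.uint8)])
cv2.imwrite("pics/s3.png",im[:,:,::-1]); cv2.imwrite("pics/w3.png",w[:,:,::-1])
command_gripper(.005,20); st()
```

```text
t 15.54 p [0.5073 0.1744 0.0757] F [ 0.8 -0.1 -1.2] gap 0.0343 gf 0.0 j7 -0.14
t 16.03 p [0.5066 0.1742 0.0751] F [ 0.1 -0.   0.2] gap 0.0048 gf 0.0 j7 -0.14
```

View pics/s3.png

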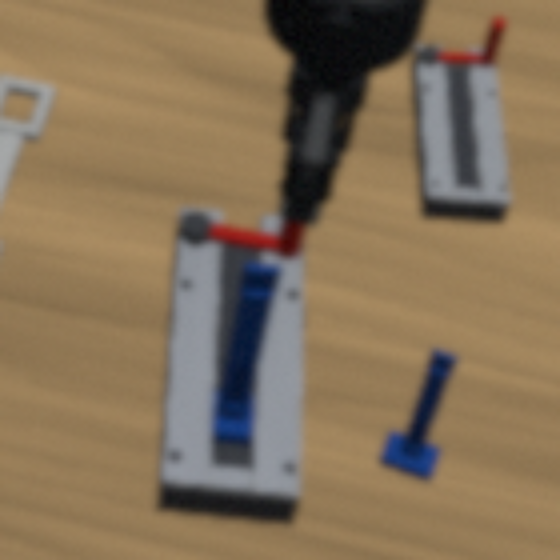

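View pics/w3.png

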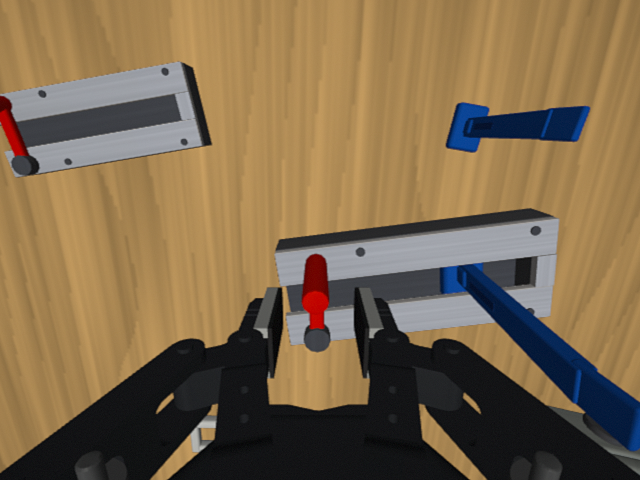

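In the scene crop the post (290,240) sticks out below the fingertips (300,215). In the wrist view the post top (316,300) lies between the pads, but the pad tips at row 288 sit farther back than the stated tip position should project. The fingers also closed on nothing. I'll measure where the real fingertips are from depth.

Run:
```python
from h import *
p=sense()["position"]; move_l([p[0],p[1],.17])
for g in (.005,.034,.06):
    command_gripper(g,20)
    p,d,K,R,t=grab("wrist"); T=camera_params("wrist")["tool_from_camera"]
    Q=cloud(d,K,T[:3,:3],T[:3,3])
    m=(Q[...,2]>-.12)&(Q[...,2]<.06)&(abs(Q[...,0])<.03)&(abs(Q[...,1])<.06)
    q=Q[m]; print(g,len(q)); 
    for lo in np.arange(-.08,.05,.01):
        s=q[(q[:,2]>lo)&(q[:,2]<=lo+.01)]
        if len(s)>5: print(round(lo,3),len(s),"x",np.percentile(s[:,0],[2,98]).round(3),"y",np.percentile(s[:,1],[2,50,98]).round(3), "zmax",s[:,2].max().round(4))
s=sense(); print(s["position"]); st()
p,d,K,R,t=grab("scene"); Q=cloud(d,K,R,t); m=(np.hypot(Q[...,0]-s["position"][0],Q[...,1]-s["position"][1])<.05)&(Q[...,2]>.095)&(Q[...,2]<.4)
print("lowest gripper point, scene", np.sort(Q[m][:,2])[:12].round(3))
```

```text
0.005 60593
-0.08 6236 x [-0.01   0.017] y [-0.044  0.005  0.045] zmax -0.07
-0.07 7430 x [-0.008  0.013] y [-0.038  0.005  0.038] zmax -0.06
-0.06 2170 x [-0.007  0.014] y [-0.03  -0.004  0.03 ] zmax -0.05
-0.05 1164 x [-0.01   0.012] y [-0.014  0.003  0.015] zmax -0.04
-0.04 813 x [0.007 0.012] y [-0.015 -0.002  0.016] zmax -0.03
-0.03 711 x [-0.008  0.012] y [-0.015  0.003  0.016] zmax -0.02
-0.02 236 x [0.004 0.012] y [-0.014  0.003  0.014] zmax -0.0148
0.034 58063
-0.08 5816 x [-0.011  0.017] y [-0.053  0.015  0.053] zmax -0.07
-0.07 8003 x [-0.01   0.014] y [-0.049 -0.016  0.049] zmax -0.06
-0.06 1860 x [-0.005  0.014] y [-0.042  0.017  0.043] zmax -0.05
-0.05 1508 x [-0.01   0.012] y [-0.028 -0.017  0.029] zmax -0.04
-0.04 1078 x [-0.009  0.012] y [-0.03  -0.017  0.03 ] zmax -0.03
-0.03 864 x [-0.01   0.012] y [-0.029  0.017  0.03 ] zmax -0.02
-0.02 305 x [-0.01   0.011] y [-0.026 -0.017  0.027] zmax -0.0114
0.06 53661
-0.08 8101 x [-0.011  0.016] y [-0.059 -0.026  0.059] zmax -0.07
-0.07 5221 x [-0.007  0.014] y [-0.057  0.029  0.057] zmax -0.06
-0.06 1525 x [-0.007  0.013] y [-0.048  0.03   0.048] zmax -0.05
-0.05 1515 x [-0.01   0.012] y [-0.042 -0.029  0.043] zmax -0.04
-0.04 1278 x [-0.01   0.012] y [-0.043  0.03   0.043] zmax -0.03
-0.03 920 x [-0.01   0.012] y [-0.042 -0.029  0.042] zmax -0.02
-0.02 142 x [-0.009  0.011] y [-0.03   0.03   0.031] zmax -0.0155
[0.50664868 0.17427179 0.17003555]
t 17.95 p [0.5066 0.1743 0.17  ] F [ 0.5  0.3 -0.2] gap 0.06 gf 0.0 j7 -0.21
lowest gripper point, scene [0.185 0.185 0.188 0.188 0.188 0.188 0.189 0.19  0.19  0.191 0.192 0.192]
```

Wrist depth and scene depth agree: the real fingertips are about 40 mm behind the stated place, so the reported TCP is 39.5 mm too far ahead along the fingers. I'll correct all heights by that amount and recheck the body's clearance to the lever.

```bash
cat >> h.py <<'E'
DZ=-39.5 # mm: commanded TCP height = true TCP height + DZ (fingers really are 39.5 mm shorter than reported)
E
python3 - <<'E'
import numpy as np
L=np.array([[x,y] for x in(32,) for y in np.linspace(-9,9,7)])
for rs in (0,-5,-7):
  for dl in (-.6,-.4,-.2,0,.2,.4,.6):
    o=[]
    for hx,hy in((38,42.5),(42.5,38)):
      c=1e9
      for a in np.linspace(.1,2.15,60):
        C=np.array([-70+(52+rs)*np.sin(a),-26+(52+rs)*np.cos(a)]); b=a+dl
        v=L-C; X=abs(v@[np.sin(b),np.cos(b)])-hx; Y=abs(v@[np.cos(b),-np.sin(b)])-hy
        c=min(c,np.where((X>0)&(Y>0),np.hypot(X,Y),np.maximum(X,Y)).min())
      o.append(round(c,1))
    print(rs,dl,o)
E
```

```text
0 -0.6 [np.float64(-3.3), np.float64(-3.4)]
0 -0.4 [np.float64(-2.0), np.float64(-2.7)]
0 -0.2 [np.float64(0.1), np.float64(-1.0)]
0 0 [np.float64(3.9), np.float64(2.0)]
0 0.2 [np.float64(0.4), np.float64(-0.7)]
0 0.4 [np.float64(-1.9), np.float64(-2.4)]
0 0.6 [np.float64(-3.1), np.float64(-3.1)]
-5 -0.6 [np.float64(0.7), np.float64(0.7)]
-5 -0.4 [np.float64(2.4), np.float64(1.6)]
-5 -0.2 [np.float64(4.9), np.float64(3.1)]
-5 0 [np.float64(8.4), np.float64(6.2)]
-5 0.2 [np.float64(4.7), np.float64(3.0)]
-5 0.4 [np.float64(2.5), np.float64(1.1)]
-5 0.6 [np.float64(1.0), np.float64(0.7)]
-7 -0.6 [np.float64(2.4), np.float64(2.4)]
-7 -0.4 [np.float64(4.2), np.float64(2.9)]
-7 -0.2 [np.float64(6.6), np.float64(4.9)]
-7 0 [np.float64(10.2), np.float64(8.0)]
-7 0.2 [np.float64(6.5), np.float64(4.9)]
-7 0.4 [np.float64(4.0), np.float64(2.8)]
-7 0.6 [np.float64(2.7), np.float64(2.0)]
```

Run:
```python
from loc import *
pp=lambda a,z,rs=-6: hw(-70+(52+rs)*np.sin(a),-26+(52+rs)*np.cos(a),z+DZ)
att=lambda a: down(H-a+np.pi/2)
a0=.128
command_gripper(.034,20)
movep(pp(a0,180),att(a0)); print(move_l(pp(a0,82),feed=.1,until_force=5)); st()
command_gripper(.020,20); st()
for a in np.linspace(a0,1.95,8)[1:]:
    r=move_l(pp(a,82),att(a),feed=.08,until_force=8); st()
    if r: print("stopped",a); break
else:
    print(move_l(pp(2.16,82),att(2.16),feed=.03,until_force=5)); st()
p,_=camera("scene"); cv2.imwrite("pics/s4.png",cv2.resize(p[190:330,330:470,::-1],(560,560)))
```

```text
False
t 19.75 p [0.5074 0.1684 0.0431] F [-0.7 -0.1 -0.5] gap 0.034 gf 0.0 j7 -0.1
t 20.04 p [0.507  0.1683 0.0429] F [0.1 0.  0.6] gap 0.0203 gf 0.0 j7 -0.1
t 20.45 p [0.5185 0.1671 0.0425] F [-0.5  0.2 -0.1] gap 0.0201 gf 0.0 j7 -0.29
t 20.86 p [0.5295 0.1628 0.0424] F [0.5 0.9 0. ] gap 0.02 gf 0.0 j7 -0.48
t 21.27 p [0.5392 0.1559 0.0424] F [ 0.1 -0.5 -0.2] gap 0.02 gf 0.0 j7 -0.67
t 21.68 p [0.5468 0.1468 0.0424] F [ 0.  -0.   0.5] gap 0.0199 gf 0.0 j7 -0.86
t 22.08 p [0.5518 0.136  0.0424] F [-0.4 -1.1 -0.3] gap 0.0201 gf 0.0 j7 -1.05
t 22.49 p [0.5538 0.1243 0.0424] F [ 0.1  0.3 -0.3] gap 0.0198 gf 0.0 j7 -1.23
t 22.9 p [0.5528 0.1125 0.0424] F [0.  0.1 0.1] gap 0.0199 gf 0.0 j7 -1.42
False
t 23.38 p [0.5498 0.1033 0.0425] F [-0.3  0.6 -0.6] gap 0.0199 gf 0.0 j7 -1.57
```

View pics/s4.png

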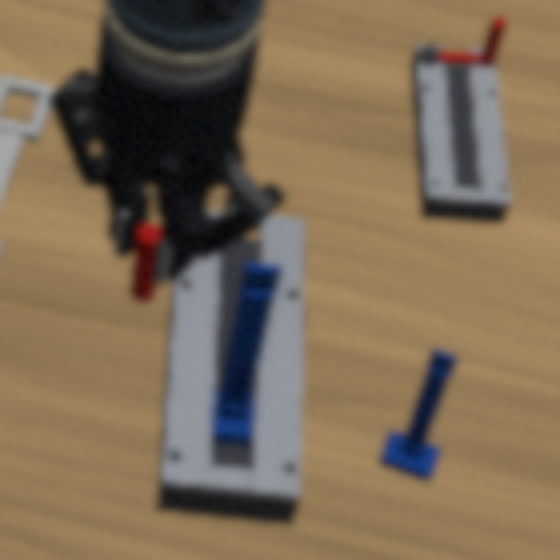

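The crop shows the latch now swung outside the holder's edge, post at (147,260), and the lever untouched at (235,400). Next: lift off, confirm the angle, measure the lever stem and grasp it.

Run:
```python
from h import *
p=sense()["position"]; move_l([p[0],p[1],.09],feed=.12); move_l([p[0],p[1],.16],feed=.25)
command_gripper(.06,20)
A=down(H+np.pi/2)
movep(hw(20,0,160)+A[:,0]*.035,A)
p,d,K,R,t=grab("wrist"); P=(cloud(d,K,R,t)-HC)@RH; z=P[...,2]; hsv=cv2.cvtColor(p,cv2.COLOR_RGB2HSV)
red=(hsv[...,1]>150)&((hsv[...,0]<8)|(hsv[...,0]>172))&(abs(P[...,1])<.09)&(abs(P[...,0])<.1)
q=P[red&(z>.082)&(z<.09)]; c=(q.max(0)+q.min(0))/2; ang=np.arctan2(c[0]+.07,c[1]+.026); print("post",c,len(q),"angle",ang)
b=(hsv[...,1]>120)&(abs(hsv[...,0].astype(int)-115)<12)&(abs(P[...,1])<.03)&(abs(P[...,0])<.09)
for lo,hi in((.012,.02),(.04,.07),(.07,.1),(.1,.12),(.12,.15)):
    q=P[b&(z>lo)&(z<hi)]
    if len(q): print(lo,len(q),"x",np.percentile(q[:,0],[2,50,98]).round(4),"y",np.percentile(q[:,1],[2,50,98]).round(4))
st()
```

```text
post [-0.02517014 -0.05178991  0.08451083] 210 angle 2.0928442396255926
0.012 326 x [0.0226 0.0302 0.0495] y [-0.0138 -0.0037  0.0059]
0.04 139 x [0.0322 0.0358 0.04  ] y [-0.0004  0.0077  0.0082]
0.07 186 x [0.0324 0.0352 0.0391] y [-0.0021  0.0077  0.0084]
0.1 169 x [0.0323 0.0352 0.0391] y [0.0004 0.0077 0.0083]
0.12 503 x [0.0324 0.0361 0.0394] y [-0.0069  0.0044  0.0091]
t 26.43 p [0.5874 0.1961 0.1598] F [-0.3  0.6 -0.4] gap 0.06 gf 0.0 j7 -0.02
```

Run:
```python
from h import *
A=down(H+np.pi/2)
move_l(hw(35.8,0,190+DZ),A); print(move_l(hw(35.8,0,117+DZ),feed=.1,until_force=4)); st()
command_gripper(.0,40); st()
if sense()["finger_gap"]>.005:
    print(move_l(hw(35.8,0,120+DZ),feed=.02,until_force=5)); st()
    for x in (-30,-90,-125):
        r=move_l(hw(x,0,120+DZ),feed=.09,until_force=8); print(x,r); st()
        if r: break
p,_=camera("scene"); cv2.imwrite("pics/s5.png",cv2.resize(p[160:330,300:470,::-1],(560,560)))
```

```text
False
t 27.73 p [0.6091 0.1645 0.0781] F [-0.3 -0.6 -0. ] gap 0.0599 gf 0.0 j7 0.09
t 28.24 p [0.6089 0.1645 0.0779] F [ 1.1 -0.9  1.7] gap 0.0074 gf 39.724828004837036 j7 0.09
False
t 28.54 p [0.6085 0.1644 0.0805] F [-0.2 -0.3  0.4] gap 0.0078 gf 39.49850857257843 j7 0.09
-30 False
t 29.43 p [0.5443 0.1543 0.0807] F [-0.5  0.1 -1.2] gap 0.0076 gf 39.49911653995514 j7 0.07
-90 False
t 30.24 p [0.4851 0.1451 0.0808] F [-0.5  0.4 -0.2] gap 0.0076 gf 39.49905037879944 j7 0.04
-125 False
t 30.78 p [0.4503 0.1396 0.0807] F [-0.6 -0.1 -0.9] gap 0.0075 gf 39.499104022979736 j7 0.01
```

View pics/s5.png

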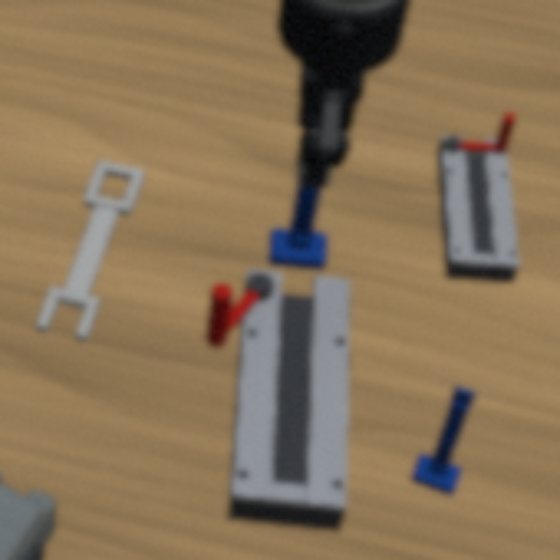

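The lever is out of the slot, standing free in the gripper at (300,230), and the latch has stayed open (220,310). Next: lift, locate the cup rim, then carry the lever over.

```bash
cat > cup.py <<'E'
from h import *
def cup(n):
    p,d,K,R,t=grab(n); P=cloud(d,K,R,t); z=P[...,2]
    m=(np.hypot(P[...,0]-.573,P[...,1]+.208)<.065)&(z>.079)&(z<.09)
    hsv=cv2.cvtColor(p,cv2.COLOR_RGB2HSV); m&=(hsv[...,1]<70)
    q=P[m]; c,r=cv2.minEnclosingCircle((q[:,:2]*1000).astype(np.float32)); e=cv2.fitEllipse((q[:,:2]*1000).astype(np.float32))
    print(n,"cup",np.round(c,1),round(r,1),np.round(e[0],1),len(q),q[:,2].mean().round(3)); return p
E
python3 - <<'E'
from cup import *
A=down(H+np.pi/2); p=sense()["position"]
cup("scene"); cup("top")
move_l([p[0],p[1],.25],feed=.2); st()
movep([.573,-.13,.25],A); st(); w=cup("wrist"); cv2.imwrite("pics/w6.png",w[:,:,::-1]); cup("scene")
E
```

```text
scene cup [ 574. -207.] 44.3 [ 574.6 -205.7] 257 0.083
top cup [ 573.6 -210.2] 42.8 [ 573.3 -210.1] 234 0.084
t 31.93 p [0.4498 0.1393 0.249 ] F [-0.  -0.8 -0.6] gap 0.0076 gf 39.498528242111206 j7 -0.16
t 33.07 p [ 0.5729 -0.1282  0.2492] F [0.5 0.4 0.1] gap 0.0074 gf 39.48408365249634 j7 0.57
wrist cup [ 573.2 -206.7] 42.7 [ 573.3 -205.9] 449 0.085
scene cup [ 573.6 -205.4] 44.6 [ 574.6 -205.6] 265 0.083
```

View pics/w6.png

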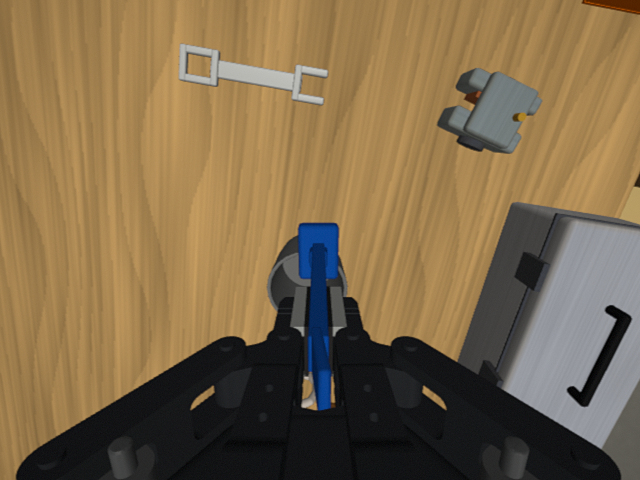

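The wrist view shows the lever upright in the grip (foot at 318,250) just short of the cup (308,275). The cup rim centre is (573.3,-206.3) mm, and wrist and scene agree on it. Now lower and release.

Run:
```python
from cup import *
c=[.5733,-.2063]
move_l([*c,.25],feed=.1); move_l([*c,.17],feed=.1); move_l([*c,.092],feed=.06,until_force=5); st()
print(move_l([*c,.0755],feed=.015,until_force=3)); st()
command_gripper(.02,20); sleep(.2); command_gripper(.05); st()
move_l([*c,.1],feed=.05); move_l([*c,.22],feed=.15); movep([.573,-.06,.25],down(H+np.pi/2)); sleep(.3)
w=cup("wrist"); cup("scene"); st()
p,_=camera("scene"); cv2.imwrite("pics/s7.png",np.hstack([cv2.resize(p[170:290,180:300,::-1],(400,400)),cv2.resize(w[180:360,230:410,::-1],(400,400))]))
```

```text
t 36.48 p [ 0.5736 -0.2064  0.0924] F [0.4 1.  0.8] gap 0.0081 gf 39.48442876338959 j7 0.84
True
t 37.35 p [ 0.5733 -0.2063  0.0779] F [-0.5 -0.1  4.5] gap 0.0073 gf 40.202869176864624 j7 0.85
t 38.23 p [ 0.5725 -0.2058  0.0772] F [-0.6 -0.1  0.2] gap 0.0501 gf 0.0 j7 0.85
wrist cup [ 573.4 -207.4] 43.3 [ 573.6 -206.1] 947 0.084
scene cup [ 574.7 -205.9] 44.5 [ 574.7 -205.6] 240 0.083
t 40.83 p [ 0.5729 -0.0609  0.2499] F [0.3 0.1 0.4] gap 0.0503 gf 0.0 j7 0.44
```

View pics/s7.png

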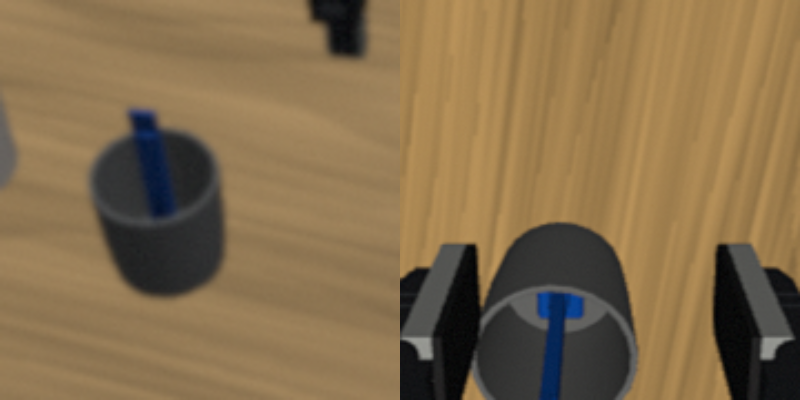

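The picture shows the lever standing upright, foot down, on the floor of the cup (left crop stem at (155,165), right crop foot at (560,305)). The cup has not moved and the gripper is clear, so I'm handing in.

```bash
python3 -c "
from rig import *
print(finish_job())"
```

```text
the job is handed in; nothing more can be done
None
```

Job handed in at about 41 s: the latch was swung to about 2.09 rad and left open, the lever was slid out of the slot and stands foot down in the unmoved cup, and no contact with any other object was felt or seen.

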